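# Turn the wet model round to the drying fan

### The arm

A 6-joint arm with a two-finger parallel gripper is mounted at the origin on the work surface. World frame = base frame: x ahead of the robot, y to its left, z up, the work surface at z = 0. Lengths are in m, angles in rad, forces in N, time in s.
With the tool pointing down it reaches from about 0.375 to 0.75 m from the base axis. Payload 9 kg.
Tool frame: the origin (TCP) lies at the very end of the fingers, on their centre line; the grasp point (between the pads) lies 19 mm behind it; z points along the fingers, y is the line along which they close (so a half turn about z gives the same grasp; the last joint's range is limited). The gripper opens to 85 mm and grips with 20 to 120 N. Pads are 22 mm wide; open, the fingers measure 114 mm over their backs; the gripper's body (76 mm by 85 mm) begins 54 mm behind the grasp point. The pads swing forward as they close: fully open they stand 13 mm farther back than shut.
Start: joints at [1.112, 0.104, 0.097, 1.564, 0, 1.353], TCP at [0.143, 0.583, 0.231] pointing down, gripper open.
Joint ranges: [-2.99, 2.99], [-0.84, 1.86], [-1.1, 1.16], [-1.84, 2.11], [-1.51, 1.56], [-3.14, 3.14]. Speed limits (rad/s): [2.22, 2.22, 2.57, 3.14, 3.14, 3.14].

### API

Orientations are given as a 3x3 rotation matrix whose columns are the frame's x, y, z axes.
In Python, from plant import * gives the robot as it stands. The module is installed in compiled form; this text tells all that it offers.
- The arm moves only by the tool jog_arm, never from a script. Its argument "targets" is a list of rows, each an object of numbers: "x", "y", "z": the shift along the tool's x, y, z in mm; "twist": the turn about the tool's z in degrees. In form: [{"x": .., "y": .., "z": .., "twist": ..}, ...]. A call has 1 to 10 rows; each row is the pose to reach, as a shift and turn from the pose commanded when the call began, along the tool's axes at that moment; what a row does not reach only later rows make up. A row lasts 1/8 s, in which the tool goes at most 62.5 mm and 10.7 degrees, less where a joint would pass 70% of its speed; a pose out of reach is approached as far as the arm can. A call with a gripper value outside its range is refused whole. "claw" is the opening, from -1 (shut) to 1 (fully open), so that 0 is half open, set as the call begins (left out, the last holds). The fingers move at their own pace and stop on an object; "squeeze" is the grip in N (left out, the last holds). Time passes only in rows, so rows that repeat a pose let the fingers close. It gives the time, the measured TCP pose, the force, the opening and the grip force at its end, in the units of the state.
- read_state(): the state, without advancing time (a new reading comes with each control period).
- snapshot(name): name is "side" or "top" or "wrist"; returns a dict with "pixels" (420x560x3 uint8, red, green, blue), "camera_matrix" (3x3 intrinsics, pixels), "rvec" (rotation vector, rad) and "tvec" (3), from world to camera coordinates, as OpenCV has them. Camera axes: x right, y down, z forward; pixel columns grow to the right and rows downward; lengths in m; the calibration is good to about 2 mm. A picture is of the moment at which its call begins. There is no depth.
- finish_job(): hands the job in; it is judged then, once.
Trained networks look in a picture, given as the dict that the camera call returned (one of the last four; its "shot" number tells which), for a name from the list of things; names that differ only in an ending like _2 or _b are one class to them, and where a whole thing is asked for, a point or a joint stands for the part that bears it (a point fixed in the world has none). Each returns a list of dicts, best first, with "confidence" (0 to 1); they miss things now and then, are a little off and sometimes report something else, mostly with a low value. They report only what shows in the picture. A call takes as long as a camera call.
- boxes_of(label, picture): "location" ([x, y, z] in m, in world coordinates, good to about 4 mm: the middle of the surface that is visible of it).
- pinpoint(label, picture): "location" ([x, y, z] in m, in world coordinates, good to about 4 mm: a listed point, or the origin of a listed thing).
The state is a dict: "time": time; "joint_positions": joint angles; "qd": joint speeds; "joint_torque": joint torques, N m; "position": TCP position; "orientation": TCP orientation; "wrist_force": force on the tool from outside, world axes, zero at the start; "wrist_torque": the same for the moment, N m; "grip_width": opening from 0.0 (shut) to 1.0 (fully open); "gripper_force": force on a finger pad.
Only numpy, scipy, OpenCV 4.12 (cv2) and the standard library are available. Lean on these libraries where they do the work, as an engineer would, in place of code of your own. Each camera call takes 0.05 s, during which the arm holds its last target. There are 200 camera calls.

### The job

The paint on the tall standing figure on the four-spoke drying turntable is still wet. With a fingertip, push one of the turntable's spokes round until that figure stands squarely in front of the middle of the desk fan, let it come to rest there, then press the fan's push-button all the way down once the figure is in place, and move clear. Never touch, shift or knock over the tall figure or the low model across from it, and leave the paint bottle, paint pot and brush cup undisturbed.

Things in the scene. Friction and masses are not known exactly. Their poses are not given: they have to be found in the camera images.
- foot: Fixed round steel foot of the turntable, 120 mm across, 14 mm high, with a 28 mm post up to the head. Origin: centre of its underside on the table, exactly on the turntable's vertical axis. The fan stands in the direction of its +x axis.
- carousel: Turntable head: four aluminium spokes along its own +x, +y, -x, -y, turning either way about the vertical axis, no stop within a full turn, slightly stiff so it stays where left. Origin: on the axis, 40 mm above the table, level with the spokes' underside. Spokes: bars 14 mm wide, 40 to 56 mm above the table, bare from radius 22 to 100 mm. The +y and -y spokes carry nothing.
- pad_tall (a point): Centre of the floor of the round wooden pad at the end of the +x spoke, 130 mm from the axis and 58 mm above the table, where the tall figure stands. The pad is a shallow dish 58 mm across with a rim 4 mm high that keeps the figure's base from sliding off. All four spokes end in such a pad.
- pad_low (a point): The same point of the pad on the -x spoke, where the low model stands.
- tall_model: Tall grey standing warrior figure with spear and shield on a weighted round black base 44 mm across and 10 mm high; 97 mm high to the spear tip, about 140 g, standing loose on its pad. Origin: centre of its underside. Wet paint: not to be touched.
- low_model: Low grey tracked-vehicle model, 42 x 37 mm, on a round black base 44 mm across; 31 mm high, about 100 g, loose on the pad across from the tall figure. Origin: centre of its underside. Not to be touched.
- fan: Fixed black desk fan: round head 112 mm across and 36 mm deep, its centre 85 mm above the table, top at 141 mm; base 90 mm across. Origin: centre of its underside. It blows along its own -x axis, straight at the turntable's axis, which lies 215 to 235 mm from its origin.
- fan_button (a joint): Travel of the fan's push-button, m: 0 up, 0.006 fully down. Springy: fully down takes about 4 N; comes up again by itself.
- fan_button_top (a point): Centre of the top of the button's round black cap, 36 mm across, on a low fixed grey housing standing by itself on the table at the robot's right; pressed straight down.
- paint_bottle: Loose paint bottle, 28 mm across, 75 mm high. Origin: centre of its underside.
- paint_pot: Loose paint pot, 36 mm across, 45 mm high. Origin: centre of its underside.
- brush_cup: Loose white cup, 60 mm across, 65 mm high, with two brushes standing up to 138 mm. Origin: centre of its underside.

How it is judged:
On the way, in this order (a step that is already met when the one before it is completed fails the run):
1. the fingers push the turntable (contact force between carousel and the fingers above 0.2 N).
2. the tall figure stands at rest in front of the middle of the fan (y of tall_model in the frame of fan between -0.015 and 0.015 m and x of tall_model in the frame of fan between -0.14 and -0.05 m and angular speed of carousel below 0.1 rad/s), for 0.3 s.
3. the fan's button is pressed down with the figure still in place (y of tall_model in the frame of fan between -0.015 and 0.015 m and x of tall_model in the frame of fan between -0.14 and -0.05 m and value of joint fan_button above 0.004 m), for 0.05 s.
At the end, for the whole second after the job is handed in: The tall figure stands upright on its pad within 15 mm to either side of the fan's centre line, on the fan's front side, the turntable is at rest, the low model still stands on its own pad, the button has been pressed (at least 4 of its 6 mm, after the figure was in place) and let go (all of step 2 and value of joint fan_button below 0.002 m and horizontal distance between tall_model and pad_tall below 0.015 m and horizontal distance between low_model and pad_low below 0.015 m and angle between each of tall_model, low_model's own z axis and vertical below 0.2 rad and linear speed of each of tall_model, low_model below 0.02 m/s); the robot touches nothing.
It fails at once if a model is touched by the robot (contact force between any of tall_model, low_model and the fingers above 0.2 N or contact force between any of tall_model, low_model and the arm above 0.2 N).
It fails at once if a model is lifted, shifted more than 15 mm on its pad, or knocked over (horizontal distance between tall_model and pad_tall above 0.015 m or horizontal distance between low_model and pad_low above 0.015 m or height (world z) of any of tall_model, low_model above 0.07 m or angle between any of tall_model, low_model's own z axis and vertical above 0.35 rad).
It fails at once if the bottle, the pot or the brush cup is moved more than 15 mm or tipped (distance of any of paint_bottle, paint_pot, brush_cup from where it was at the start of the episode above 0.015 m or angle between any of paint_bottle, paint_pot, brush_cup's own z axis and vertical above 0.3 rad).
It also fails if it takes over 58 s, if anything falls off the work surface, if the arm or the gripper's body presses on something with over 40 N, if the wrist force passes 120 N, or if a joint passes its speed limit or range.

## Working session

There is one attempt and no reset: what is moved stays moved. The work goes in short steps, Python scripts to look and compute and a tool call to move; the robot and the scene stay as the last step left them, time stands still between calls to the robot, and variables do not carry over. Pictures are saved under pics/ and viewed, at most 10 in all, crops included, and the job is handed in when it is done.

Besides the shell and the picture viewer there is one more tool, called after "Call:" as name([rows], argument=value, ...), one row to a line, values as JSON. jog_arm: Moves the arm, as the interface text tells. Its arguments: {"type":"object","properties":{"targets":{"type":"array","items":{"type":"object","properties":{"x":{"type":"number"},"y":{"type":"number"},"z":{"type":"number"},"twist":{"type":"number"}}}},"claw":{"type":"number"},"squeeze":{"type":"number"}},"required":["targets"]}

```bash
mkdir -p pics; cat > h.py <<'E'
from plant import *
import numpy as np, cv2
def save(p,n): cv2.imwrite(f"pics/{n}.png", p["pixels"][:,:,::-1])
E
python3 - <<'E'
from h import *
for c in ("top","side"):
    p=snapshot(c); save(p,c+"0")
    for n in ["foot","carousel","pad_tall","pad_low","tall_model","low_model","fan","fan_button_top","paint_bottle","paint_pot","brush_cup"]:
        print(c,n,[(np.round(d["location"],3).tolist(),round(d["confidence"],2)) for d in pinpoint(n,p)[:2]])
s=read_state(); print(s["time"],s["position"],np.round(s["orientation"],3).tolist(),s["grip_width"])
E
```

```text
top foot [([0.579, 0.071, -0.004], 0.75)]
top carousel [([0.576, 0.073, 0.041], 0.69)]
top pad_tall [([0.594, -0.061, 0.056], 0.89)]
top pad_low []
top tall_model [([0.593, -0.063, 0.06], 0.75)]
top low_model [([0.567, 0.203, 0.056], 0.54)]
top fan [([0.444, 0.24, -0.001], 0.79), ([0.576, 0.074, 0.039], 0.3)]
top fan_button_top [([0.528, -0.337, 0.02], 0.43)]
top paint_bottle []
top paint_pot []
top brush_cup [([0.672, -0.257, 0.002], 0.69)]
side foot [([0.578, 0.074, 0.0], 0.86)]
side carousel [([0.577, 0.066, 0.04], 0.8)]
side pad_tall [([0.592, -0.061, 0.063], 0.82)]
side pad_low [([0.565, 0.2, 0.06], 0.74), ([0.579, 0.074, 0.003], 0.6)]
side tall_model [([0.592, -0.059, 0.058], 0.85), ([0.562, 0.197, 0.053], 0.58)]
side low_model [([0.564, 0.196, 0.055], 0.8)]
side fan [([0.442, 0.245, 0.002], 0.72)]
side fan_button_top [([0.523, -0.337, 0.024], 0.41)]
side paint_bottle [([0.532, 0.298, -0.001], 0.8), ([0.524, -0.337, 0.024], 0.3)]
side paint_pot [([0.661, 0.287, -0.001], 0.93)]
side brush_cup [([0.675, -0.259, -0.0], 0.91), ([0.534, 0.298, 0.003], 0.2)]
1.2 [0.14308662 0.58271297 0.23133867] [[-0.971, 0.238, 0.0], [0.238, 0.971, 0.0], [-0.0, 0.0, -1.0]] 0.9977571031610534
```

View pics/top0.png

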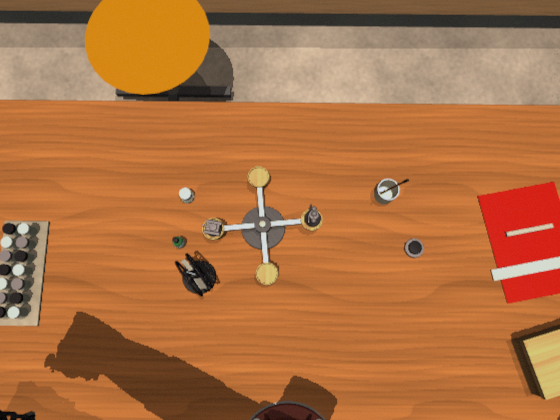

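View pics/side0.png

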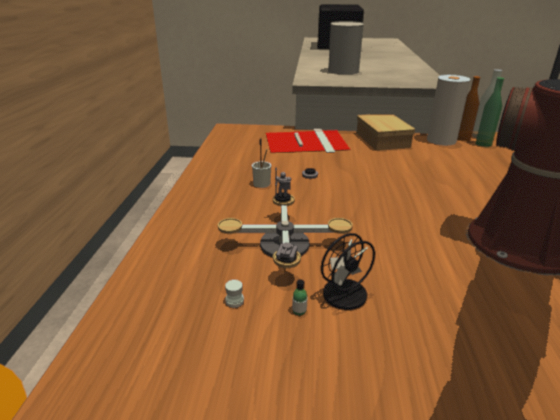

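Top view: the turntable hub is at (263,225), the tall figure at (312,218), the low model at (213,228), the fan at (198,275) and the button at (414,248). The side view agrees, so the network poses are plausible: the hub–fan distance is 217 mm. The figure is at about -83.5° and the fan at about 128°, so I'll turn it clockwise by about 148°. I'll push the free far spoke, entering between it and the low model.

Call:
jog_arm([
  {"x": -40, "y": -23, "z": 0, "twist": -2},
  {"x": -90, "y": -52, "z": 0, "twist": -4},
  {"x": -140, "y": -81, "z": 0, "twist": -6},
  {"x": -190, "y": -110, "z": 0, "twist": -8},
  {"x": -240, "y": -139, "z": 0, "twist": -10},
  {"x": -290, "y": -168, "z": 0, "twist": -12},
  {"x": -340, "y": -197, "z": 0, "twist": -13.8},
  {"x": -390, "y": -226, "z": 0, "twist": -13.8},
  {"x": -440, "y": -255, "z": 0, "twist": -13.8},
  {"x": -490, "y": -284, "z": 0, "twist": -13.8},
], claw=-1, squeeze=20)

```text
time: 2.45
position: [0.5525, 0.1885, 0.2315]
orientation: [[-1.0, 0.0, 0.001], [0.0, 1.0, 0.0], [-0.001, 0.0, -1.0]]
wrist_force: [0.4, 0.8, 0.4]
grip_width: -0.0
gripper_force: 0.0
```

Call:
jog_arm([
  {"x": -40, "y": -40, "z": 0, "twist": 0},
  {"x": -74, "y": -70, "z": 0, "twist": 0},
  {"x": -74, "y": -70, "z": 0, "twist": 0},
  {"x": -74, "y": -70, "z": 0, "twist": 0},
])

```text
time: 2.95
position: [0.625, 0.1202, 0.2312]
orientation: [[-1.0, 0.0, -0.0], [0.0, 1.0, 0.0], [0.0, 0.0, -1.0]]
wrist_force: [-0.3, 0.7, -1.0]
grip_width: -0.002
gripper_force: 0.0
```

```bash
python3 - <<'E'
from h import *
for c in ("wrist","side"):
    p=snapshot(c); save(p,c+"1")
    for n in ["foot","carousel","pad_tall","pad_low","tall_model","low_model","fan"]:
        print(c,n,[(np.round(d["location"],3).tolist(),round(d["confidence"],2)) for d in pinpoint(n,p)[:2]])
s=read_state(); print(s["time"],s["position"])
E
```

```text
wrist foot []
wrist carousel [([0.579, 0.074, 0.042], 0.66)]
wrist pad_tall []
wrist pad_low []
wrist tall_model [([0.595, -0.057, 0.059], 0.58)]
wrist low_model [([0.567, 0.198, 0.059], 0.88)]
wrist fan []
side foot [([0.578, 0.073, 0.002], 0.63)]
side carousel [([0.577, 0.067, 0.038], 0.76)]
side pad_tall [([0.593, -0.06, 0.061], 0.86)]
side pad_low [([0.564, 0.201, 0.061], 0.98), ([0.564, 0.196, 0.054], 0.63)]
side tall_model [([0.595, -0.058, 0.058], 0.64)]
side low_model []
side fan [([0.446, 0.241, -0.0], 0.77)]
3.75 [0.62523433 0.12001645 0.23129203]
```

View pics/wrist1.png

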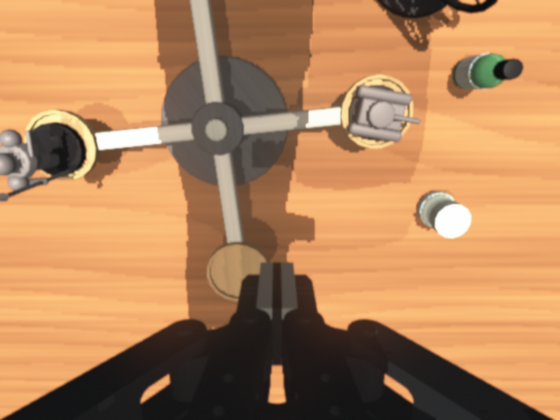

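The picture shows a free gap between the far spoke (column 235, rows 150–240) and the low model (378,112), and the fingertip is above that gap. Next I'll compute the descent and the sweep.

```bash
python3 - <<'E'
from h import *
p=snapshot("wrist"); R=cv2.Rodrigues(p["rvec"])[0]; print("cam",-R.T@np.ravel(p["tvec"]))
A=np.array([.578,.072]); P=np.array([.625,.120])
for s in np.r_[14:-135:-6.,-137,-141.8]:
    a=np.radians(s);u=np.array([np.cos(a),np.sin(a)]);n=np.array([-u[1],u[0]])
    d=7+11*abs(n[0])+14.5*abs(n[1])
    w=A+(.068*u+d*1e-3*n); t=(w-P)*1000
    print(s,np.round(w,3),"tool x,y",np.round([-t[0],t[1]]))
E
```

```text
cam [0.54744921 0.12014971 0.37487886]
14.0 [0.638 0.111] tool x,y [-13.  -9.]
8.0 [0.642 0.104] tool x,y [-17. -16.]
2.0 [0.645 0.096] tool x,y [-20. -24.]
-4.0 [0.647 0.089] tool x,y [-22. -31.]
-10.0 [0.649 0.083] tool x,y [-24. -37.]
-16.0 [0.65  0.076] tool x,y [-25. -44.]
-22.0 [0.65  0.069] tool x,y [-25. -51.]
-28.0 [0.65  0.062] tool x,y [-25. -58.]
-34.0 [0.648 0.055] tool x,y [-23. -65.]
-40.0 [0.646 0.048] tool x,y [-21. -72.]
-46.0 [0.643 0.04 ] tool x,y [-18. -80.]
-52.0 [0.639 0.034] tool x,y [-14. -86.]
-58.0 [0.634 0.027] tool x,y [ -9. -93.]
-64.0 [0.629 0.021] tool x,y [ -4. -99.]
-70.0 [0.622 0.016] tool x,y [   3. -104.]
-76.0 [0.615 0.011] tool x,y [  10. -109.]
-82.0 [0.607 0.007] tool x,y [  18. -113.]
-88.0 [0.599 0.005] tool x,y [  26. -115.]
-94.0 [0.592 0.003] tool x,y [  33. -117.]
-100.0 [0.586 0.001] tool x,y [  39. -119.]
-106.0 [0.58  0.001] tool x,y [  45. -119.]
-112.0 [0.574 0.   ] tool x,y [  51. -120.]
-118.0 [0.567 0.001] tool x,y [  58. -119.]
-124.0 [0.56  0.002] tool x,y [  65. -118.]
-130.0 [0.553 0.004] tool x,y [  72. -116.]
-137.0 [0.545 0.007] tool x,y [  80. -113.]
-141.8 [0.54 0.01] tool x,y [  85. -110.]
```

Call:
jog_arm([
  {"x": 0, "y": 0, "z": 50, "twist": 0},
  {"x": 0, "y": 0, "z": 100, "twist": 0},
  {"x": 0, "y": 0, "z": 150, "twist": 0},
  {"x": 0, "y": 0, "z": 180, "twist": 0},
  {"x": 0, "y": 0, "z": 195, "twist": 0},
  {"x": 0, "y": 0, "z": 195, "twist": 0},
])

```text
time: 4.55
position: [0.6249, 0.12, 0.0359]
orientation: [[-1.0, 0.0, -0.001], [0.0, 1.0, 0.0], [0.001, 0.0, -1.0]]
wrist_force: [-0.2, 0.2, 0.2]
grip_width: 0.001
gripper_force: 0.0
```

Call:
jog_arm([
  {"x": -13, "y": -9},
  {"x": -16, "y": -14},
  {"x": -18, "y": -19},
  {"x": -20, "y": -24},
  {"x": -22, "y": -31},
  {"x": -24, "y": -37},
  {"x": -25, "y": -44},
  {"x": -25, "y": -51},
  {"x": -25, "y": -58},
  {"x": -23, "y": -65},
])

```text
schema error: expected keys x, y, z, twist
```

Call:
jog_arm([
  {"x": -13, "y": -9, "z": 0, "twist": 0},
  {"x": -16, "y": -14, "z": 0, "twist": 0},
  {"x": -18, "y": -19, "z": 0, "twist": 0},
  {"x": -20, "y": -24, "z": 0, "twist": 0},
  {"x": -22, "y": -31, "z": 0, "twist": 0},
  {"x": -24, "y": -37, "z": 0, "twist": 0},
  {"x": -25, "y": -44, "z": 0, "twist": 0},
  {"x": -25, "y": -51, "z": 0, "twist": 0},
  {"x": -25, "y": -55, "z": 0, "twist": 0},
  {"x": -24, "y": -58, "z": 0, "twist": 0},
])

```text
time: 5.8
position: [0.6495, 0.0616, 0.0364]
orientation: [[-1.0, 0.0, 0.001], [0.0, 1.0, -0.0], [-0.001, -0.0, -1.0]]
wrist_force: [0.9, 0.8, -1.6]
grip_width: -0.004
gripper_force: 0.8
```

```bash
cat > a.py <<'E'
from h import *
A=np.array([.578,.072])
for c in ("side","top","wrist"):
    p=snapshot(c)
    for n,o in [("tall_model",0),("pad_tall",0),("low_model",180),("pad_low",180)]:
        for d in pinpoint(n,p)[:1]:
            v=np.array(d["location"])[:2]-A
            print(c,n,round(d["confidence"],2),np.round(d["location"],3),"r",np.hypot(*v).round(3),"ang",(np.degrees(np.arctan2(v[1],v[0]))+o).round(1))
s=read_state(); print(s["time"],s["position"],s["wrist_force"])
E
python3 a.py
```

```text
side tall_model 0.94 [ 0.522 -0.047  0.059] r 0.132 ang -115.3
side pad_tall 0.88 [ 0.523 -0.049  0.063] r 0.133 ang -114.6
side low_model 0.72 [0.632 0.185 0.054] r 0.125 ang 244.6
side pad_low 0.92 [0.633 0.188 0.059] r 0.128 ang 244.6
top tall_model 0.51 [ 0.521 -0.049  0.06 ] r 0.134 ang -115.4
top pad_tall 0.88 [ 0.523 -0.048  0.058] r 0.132 ang -114.7
top low_model 0.52 [0.637 0.192 0.054] r 0.134 ang 243.9
top pad_low 0.69 [0.637 0.188 0.059] r 0.13 ang 242.8
6.55 [0.64923313 0.06210837 0.03629692] [ 0.15006307 -0.47995332 -0.3562678 ]
```

Call:
jog_arm([
  {"x": 1, "y": -5, "z": 0, "twist": 0},
  {"x": 3, "y": -12, "z": 0, "twist": 0},
  {"x": 5, "y": -20, "z": 0, "twist": 0},
  {"x": 9, "y": -27, "z": 0, "twist": 0},
  {"x": 14, "y": -34, "z": 0, "twist": 0},
  {"x": 20, "y": -41, "z": 0, "twist": 0},
  {"x": 27, "y": -46, "z": 0, "twist": 0},
  {"x": 34, "y": -51, "z": 0, "twist": 0},
  {"x": 42, "y": -55, "z": 0, "twist": 0},
  {"x": 50, "y": -57, "z": 0, "twist": 0},
])

```text
time: 7.8
position: [0.5988, 0.0048, 0.0364]
orientation: [[-1.0, 0.0, 0.0], [0.0, 1.0, -0.0], [-0.0, -0.0, -1.0]]
wrist_force: [3.0, 1.5, 0.5]
grip_width: -0.001
gripper_force: 1.2
```

Call:
jog_arm([
  {"x": 7, "y": -2, "z": 0, "twist": 0},
  {"x": 13, "y": -4, "z": 0, "twist": 0},
  {"x": 19, "y": -4, "z": 0, "twist": 0},
  {"x": 25, "y": -5, "z": 0, "twist": 0},
  {"x": 31, "y": -5, "z": 0, "twist": 0},
  {"x": 36, "y": -4, "z": 0, "twist": 0},
  {"x": 40, "y": -3, "z": 0, "twist": 0},
  {"x": 43, "y": -2, "z": 0, "twist": 0},
  {"x": 46, "y": -1, "z": 0, "twist": 0},
  {"x": 46, "y": -1, "z": 0, "twist": 0},
])

```text
time: 9.05
position: [0.5527, 0.0042, 0.0361]
orientation: [[-1.0, -0.0, -0.001], [-0.0, 1.0, 0.0], [0.001, 0.0, -1.0]]
wrist_force: [-0.8, -0.4, 0.5]
grip_width: 0.002
gripper_force: 0.0
```

```bash
python3 a.py; python3 - <<'E'
from h import *
for c in("top","side"):
    p=snapshot(c); save(p,c+"2")
    for n in("fan","foot"): print([np.round(d["location"],3) for d in pinpoint(n,p)[:1]])
E
```

```text
side tall_model 0.62 [0.475 0.154 0.058] r 0.132 ang 141.5
side pad_tall 0.61 [0.476 0.15  0.058] r 0.129 ang 142.8
side low_model 0.7 [ 0.676 -0.012  0.054] r 0.129 ang 139.4
side pad_low 0.68 [ 0.682 -0.01   0.057] r 0.133 ang 142.0
top tall_model 0.61 [0.476 0.15  0.06 ] r 0.129 ang 142.5
top pad_tall 0.57 [0.475 0.149 0.054] r 0.129 ang 143.2
wrist pad_tall 0.27 [0.576 0.072 0.001] r 0.002 ang -171.5
9.8 [0.55323599 0.00408519 0.03628755] [0.19843196 0.56081728 0.61242002]
[array([0.444, 0.24 , 0.004])]
[array([ 0.582,  0.069, -0.001])]
[array([0.446, 0.243, 0.001])]
[array([0.576, 0.072, 0.001])]
```

View pics/side2.png

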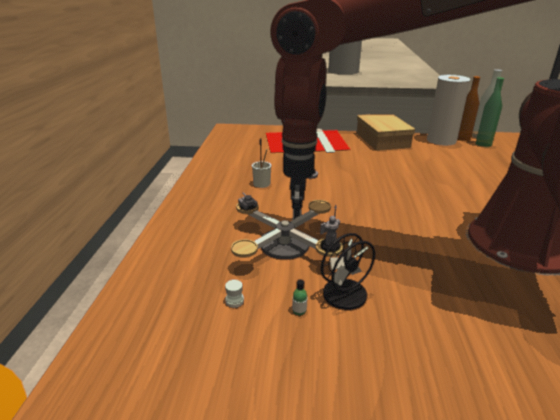

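The side view shows the figure at (330,235), just short of the fan at (348,265), and upright. About 14° is left to turn.

Call:
jog_arm([
  {"x": 3, "y": 1, "z": 0, "twist": 0},
  {"x": 6, "y": 3, "z": 0, "twist": 0},
  {"x": 9, "y": 4, "z": 0, "twist": 0},
  {"x": 11, "y": 5, "z": 0, "twist": 0},
  {"x": 13, "y": 6.5, "z": 0, "twist": 0},
  {"x": 14, "y": 7, "z": 0, "twist": 0},
  {"x": 15, "y": 7.5, "z": 0, "twist": 0},
  {"x": 15, "y": 7.5, "z": 0, "twist": 0},
  {"x": 15, "y": 7.5, "z": 0, "twist": 0},
])

```text
time: 11.22
position: [0.538, 0.0116, 0.0362]
orientation: [[-1.0, -0.0, -0.0], [-0.0, 1.0, 0.0], [0.0, 0.0, -1.0]]
wrist_force: [-0.1, 0.6, -1.2]
grip_width: -0.0
gripper_force: 0.0
```

```bash
python3 a.py; python3 a.py; python3 - <<'E'
from h import *
p=snapshot("top"); save({"pixels":cv2.resize(p["pixels"][140:320,120:360],None,fx=3,fy=3)},"top3")
E
```

```text
side tall_model 0.58 [0.497 0.175 0.058] r 0.131 ang 128.2
side pad_tall 0.7 [0.501 0.174 0.061] r 0.128 ang 127.1
side low_model 0.5 [ 0.652 -0.033  0.054] r 0.128 ang 125.1
side pad_low 0.89 [ 0.659 -0.031  0.058] r 0.131 ang 128.2
top tall_model 0.8 [0.497 0.175 0.061] r 0.131 ang 128.2
top pad_tall 0.64 [0.497 0.171 0.055] r 0.128 ang 129.2
top pad_low 0.71 [0.447 0.24  0.001] r 0.213 ang 308.0
11.975 [0.53823742 0.0115742  0.0363011 ] [-0.28412445 -0.47967383 -0.3008753 ]
side tall_model 0.98 [0.496 0.175 0.056] r 0.132 ang 128.6
side pad_tall 0.87 [0.502 0.172 0.061] r 0.126 ang 127.0
side low_model 0.56 [ 0.654 -0.031  0.053] r 0.128 ang 126.2
side pad_low 0.77 [ 0.662 -0.032  0.058] r 0.134 ang 129.1
top tall_model 0.68 [0.494 0.172 0.061] r 0.13 ang 130.1
top pad_tall 0.97 [0.5   0.169 0.058] r 0.124 ang 128.5
top low_model 0.64 [0.496 0.172 0.063] r 0.129 ang 309.4
12.725 [0.53823044 0.01157945 0.03628874] [ 0.3544658  -1.14562546 -0.19835805]
```

View pics/top3.png

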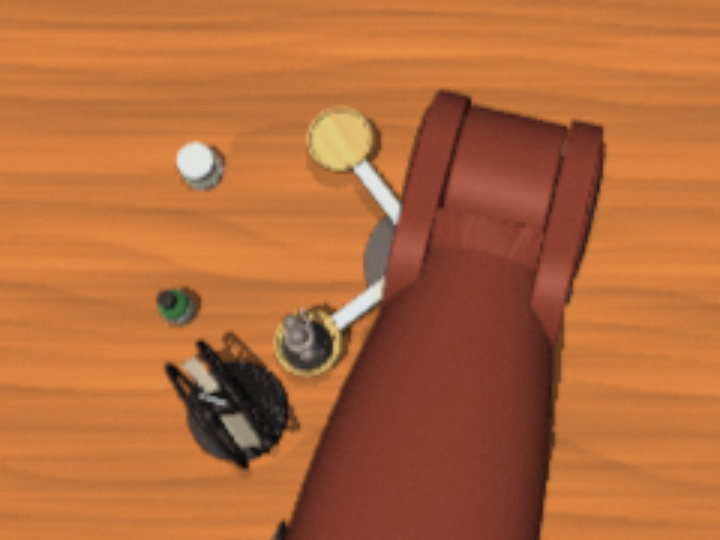

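The figure sits on the fan's centre line (crop: figure at (308,342), fan head at about (225,400), facing it). I'll back off the spoke, lift and go above the button.

Call:
jog_arm([
  {"x": -3, "y": -4, "z": 0, "twist": 0},
  {"x": -7, "y": -9, "z": 0, "twist": 0},
  {"x": -7, "y": -9, "z": 0, "twist": 0},
  {"x": -7, "y": -9, "z": -40, "twist": 0},
  {"x": -7, "y": -9, "z": -90, "twist": 0},
  {"x": -7, "y": -9, "z": -140, "twist": 0},
  {"x": -7, "y": -9, "z": -170, "twist": 0},
  {"x": 0, "y": -60, "z": -170, "twist": 0},
  {"x": 4, "y": -115, "z": -170, "twist": 0},
  {"x": 6, "y": -170, "z": -170, "twist": 0},
])

```text
time: 14.02
position: [0.532, -0.1599, 0.2065]
orientation: [[-1.0, -0.001, 0.001], [-0.001, 1.0, -0.0], [-0.001, -0.0, -1.0]]
wrist_force: [1.4, 0.4, 0.1]
grip_width: 0.001
gripper_force: 0.0
```

Call:
jog_arm([
  {"x": 2, "y": -50, "z": 0, "twist": 0},
  {"x": 4, "y": -100, "z": 0, "twist": 0},
  {"x": 7, "y": -150, "z": 0, "twist": 0},
  {"x": 7, "y": -178, "z": 0, "twist": 0},
  {"x": 7, "y": -178, "z": 0, "twist": 0},
  {"x": 7, "y": -178, "z": 0, "twist": 0},
])

```text
time: 14.78
position: [0.5253, -0.3358, 0.2062]
orientation: [[-1.0, -0.0, -0.0], [-0.0, 1.0, 0.001], [0.0, 0.001, -1.0]]
wrist_force: [-0.0, 0.8, 0.3]
grip_width: 0.001
gripper_force: 0.0
```

```bash
python3 a.py; python3 - <<'E'
from h import *
for c in("top","side","wrist"):
    p=snapshot(c); save(p,c+"4")
    for n in("fan","foot","fan_button_top"): print(c,n,[(np.round(d["location"],3),round(d["confidence"],2)) for d in pinpoint(n,p)[:2]])
E
```

```text
side tall_model 0.69 [0.579 0.068 0.042] r 0.004 ang -78.4
side pad_tall 0.65 [0.499 0.174 0.063] r 0.129 ang 127.7
side low_model 0.56 [ 0.656 -0.035  0.052] r 0.132 ang 125.9
side pad_low 0.95 [ 0.659 -0.032  0.061] r 0.132 ang 127.7
top tall_model 0.5 [0.493 0.172 0.06 ] r 0.131 ang 130.3
top pad_tall 0.91 [0.498 0.171 0.057] r 0.127 ang 128.7
top low_model 0.63 [ 0.658 -0.028  0.056] r 0.128 ang 128.6
15.525 [ 0.52523935 -0.3364709   0.20628212] [-0.99399996 -0.31826941  0.28862916]
top fan [(array([ 0.441,  0.236, -0.001]), 0.9)]
top foot []
top fan_button_top [(array([ 0.529, -0.337,  0.019]), 0.36)]
side fan [(array([0.446, 0.242, 0.003]), 0.87), (array([0.661, 0.287, 0.   ]), 0.31)]
side foot [(array([0.578, 0.072, 0.002]), 0.61)]
side fan_button_top [(array([ 0.527, -0.338,  0.023]), 0.59)]
wrist fan []
wrist foot []
wrist fan_button_top [(array([ 0.525, -0.34 ,  0.024]), 0.64)]
```

View pics/wrist4.png

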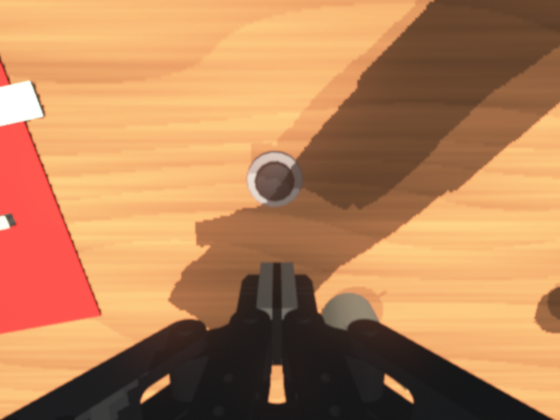

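View pics/top4.png

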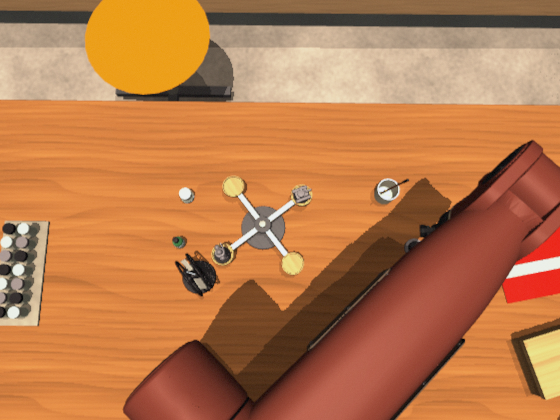

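The figure stands in front of the fan at (222,253), and in the wrist view the button at (274,181) lies under the tool. Now the press.

Call:
jog_arm([
  {"x": 0, "y": -1, "z": 50, "twist": 0},
  {"x": 0, "y": -1, "z": 100, "twist": 0},
  {"x": 0, "y": -1, "z": 150, "twist": 0},
  {"x": 0, "y": -1, "z": 170, "twist": 0},
  {"x": 0, "y": -1, "z": 178, "twist": 0},
  {"x": 0, "y": -1, "z": 181, "twist": 0},
  {"x": 0, "y": -1, "z": 184, "twist": 0},
  {"x": 0, "y": -1, "z": 186, "twist": 0},
  {"x": 0, "y": -1, "z": 186, "twist": 0},
])

```text
time: 17.25
position: [0.5257, -0.3379, 0.021]
orientation: [[-1.0, -0.0, 0.001], [-0.0, 1.0, -0.001], [-0.001, -0.001, -1.0]]
wrist_force: [0.2, -0.8, 1.0]
grip_width: 0.003
gripper_force: 0.8
```

Call:
jog_arm([
  {"x": 0, "y": 0, "z": 2, "twist": 0},
  {"x": 0, "y": 0, "z": 4, "twist": 0},
  {"x": 0, "y": 0, "z": 5, "twist": 0},
  {"x": 0, "y": 0, "z": 5, "twist": 0},
])

```text
time: 17.75
position: [0.5257, -0.3379, 0.0161]
orientation: [[-1.0, -0.0, 0.001], [-0.0, 1.0, -0.001], [-0.001, -0.001, -1.0]]
wrist_force: [0.8, -0.3, 5.4]
grip_width: -0.002
gripper_force: 3.3
```

Call:
jog_arm([
  {"x": 0, "y": 0, "z": 1, "twist": 0},
  {"x": 0, "y": 0, "z": 2, "twist": 0},
  {"x": 0, "y": 0, "z": 2, "twist": 0},
  {"x": 0, "y": 0, "z": 2, "twist": 0},
])

```text
time: 18.25
position: [0.5258, -0.338, 0.0158]
orientation: [[-1.0, -0.0, 0.001], [-0.0, 1.0, -0.001], [-0.001, -0.001, -1.0]]
wrist_force: [-4.6, 4.6, 19.9]
grip_width: 0.006
gripper_force: 10.2
```

The force rose to 20 N with no further travel, so the button is at its stop. Now I'll lift clear.

Call:
jog_arm([
  {"x": 0, "y": 0, "z": -4, "twist": 0},
  {"x": 0, "y": 0, "z": -20, "twist": 0},
  {"x": 0, "y": 0, "z": -70, "twist": 0},
  {"x": 0, "y": 0, "z": -120, "twist": 0},
  {"x": 0, "y": 0, "z": -170, "twist": 0},
  {"x": 0, "y": 0, "z": -190, "twist": 0},
  {"x": 0, "y": 0, "z": -190, "twist": 0},
  {"x": 0, "y": 0, "z": -190, "twist": 0},
])

```text
time: 19.25
position: [0.5246, -0.3368, 0.2011]
orientation: [[-1.0, -0.0, -0.002], [-0.0, 1.0, 0.002], [0.002, 0.002, -1.0]]
wrist_force: [0.2, -0.4, -0.2]
grip_width: -0.002
gripper_force: 0.0
```

```bash
python3 a.py; python3 - <<'E'
from h import *
p=snapshot("wrist"); print([(np.round(d["location"],3),d["confidence"]) for d in pinpoint("fan_button_top",p)])
p=snapshot("side"); save({"pixels":cv2.resize(p["pixels"][130:330,180:420],None,fx=3,fy=3)},"side5")
E
```

```text
side tall_model 0.77 [0.497 0.175 0.057] r 0.131 ang 128.1
side pad_tall 0.55 [0.499 0.172 0.061] r 0.128 ang 128.3
side low_model 0.77 [ 0.653 -0.031  0.058] r 0.128 ang 126.1
top tall_model 0.55 [0.494 0.171 0.06 ] r 0.13 ang 130.5
top pad_tall 0.79 [0.5   0.172 0.055] r 0.127 ang 128.2
top low_model 0.71 [ 0.533  0.295 -0.001] r 0.228 ang 281.4
top pad_low 0.97 [ 0.658 -0.033  0.06 ] r 0.132 ang 127.2
20.0 [ 0.52528087 -0.33745133  0.2033336 ] [0.09821907 0.95796905 0.18406952]
[(array([ 0.525, -0.339,  0.02 ]), 0.88)]
```

View pics/side5.png

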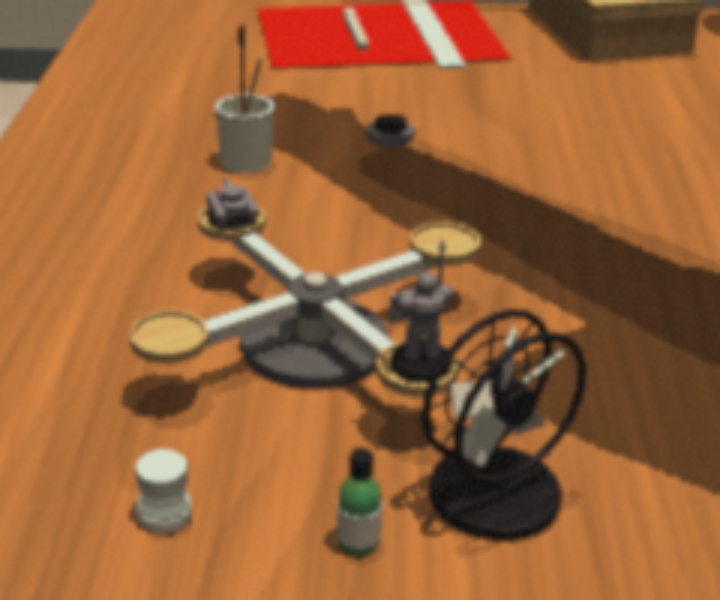

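The figure stands upright in front of the fan at (420,330), the low model is on its pad at (232,205), and the bottle, pot and cup are in place.

```bash
python3 -c "
from plant import *
print(finish_job())"
```

```text
the job is handed in; nothing more can be done
None
```

The job is handed in at about 20 s, verdict not shown: the tall figure measured at rest within about 5 mm of the fan's centre line, the button was pressed to its stop and let go, and the arm is clear with nothing else seen to move.

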